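Square the binding board and start the hold-down screw

ROBOT

A 6-joint arm with a two-finger parallel gripper is mounted at the origin on the work surface. World frame = base frame: x ahead of the robot, y to its left, z up, the work surface at z = 0. Lengths are in mm, angles in rad, forces in N, time in s.
With the tool pointing down it reaches from about 375 to 825 mm from the base axis. Payload 5.5 kg.
Tool frame: the origin (TCP) lies midway between the tips of the shut fingers; the grasp point (between the pads) lies 19 mm behind it; y points along the fingers, x is the direction in which the jaws open and shut, and the axes are right-handed (so a half turn about y gives the same grasp; the last joint's range is limited). The gripper opens to 85 mm and grips with 20 to 120 N. Pads are 22 mm wide; open, the fingers measure 114 mm over their backs; the gripper's body (76 mm by 85 mm) begins 54 mm behind the grasp point. The pads swing forward as they close: fully open they stand 13 mm farther back than shut.
Start: joints at [-1.194, 0.314, -0.047, 1.21, 0, 1.571], TCP at [220.764, -557.905, 231.299] pointing down, gripper open.
Joint ranges: [-2.67, 2.67], [-0.69, 1.73], [-1.03, 1.25], [-2.08, 2.16], [-1.42, 1.45], [-3.14, 3.14]. Speed limits (rad/s): [2.39, 2.39, 3.01, 3.14, 3.14, 3.14].

INTERFACE

Orientations are given as a unit quaternion [w, x, y, z].
In Python, from plant import * gives the robot as it stands.
- The arm moves only by the shell command python3 -m handwheel 'ROWS' [OPENING]. ROWS is a JSON object of lists of equal length, an entry for each row: "slide": the shift along the tool's x, y, z in cm, a list of three; "twist": the turn, a rotation vector about the tool's x, y, z in rad, a list of three. In form: {"slide": [[tx, ty, tz], ...], "twist": [[rx, ry, rz], ...]}. A call has 1 to 10 rows; each row is the pose to reach, as a shift and turn from the pose measured when the call began, along the tool's axes at that moment; what a row does not reach only later rows make up. A row lasts 1/12 s, in which the tool goes at most 41.7 mm and 7.16 degrees, less where a joint would pass 70% of its speed; a pose out of reach is approached as far as the arm can. A call with a gripper value outside its range is refused whole. OPENING is the finger opening in cm, from 0 to 8.54, set as the call begins (- or left out, the last holds). The fingers move at their own pace and stop on an object; the grip force is fixed at half the most. Time passes only in rows, so rows that repeat a pose let the fingers close. It gives the time, the measured TCP pose, the force and the opening at its end, in the units of the state.
- sense(): the state, without advancing time (a new reading comes with each control period).
- grab_frame(name): name is "scene" or "top" or "wrist"; returns a dict with "frame" (480x640x3 uint8, red, green, blue), "range_z" (480x640 float32, mm along the optical axis (not along the pixel's ray), 0 where there is no reading), "fovy" (degrees; the focal length in pixels is half the picture's height over the tangent of half this angle, whatever the lens; pixels are square), "cx", "cy" (the principal point, pixels), "camera_from_world" (4x4, takes a point from world to camera coordinates); the wrist camera has in their place "mount" (4x4, takes a point from camera to tool coordinates, whose origin is the TCP and whose axes are the tool frame's). Camera axes: x right, y up, looking along -z (the intrinsics and any distortion apply to the point x, -y, -z); pixel columns grow to the right and rows downward; lengths in mm; the calibration is good to about 2 mm. A picture is of the moment at which its call begins: read the wrist's pose just before it.
- hand_in(): hands the job in, once; it reports no verdict.
Trained networks look in the newest picture that a camera, given by its name, has taken for a name from the list of things; names that differ only in an ending like _2 or _b are one class to them, and where a whole thing is asked for, a point or a joint stands for the part that bears it (a point fixed in the world has none). Each returns a list of dicts, best first, with "p" (0 to 1); they miss things now and then, are a little off and sometimes report something else, mostly with a low value. They report only what shows in the picture. A call takes as long as a camera call. They do not tell look-alikes from the thing itself.
- search_frame(query, camera): "bbox" ([left, top, width, height] in pixels, round what is visible of it).
The state is a dict: "t": time; "qpos": joint angles; "dq": joint speeds; "joint_efforts": joint torques, N m; "eef_pos": TCP position; "eef_rot": TCP orientation; "ft_force": force on the tool from outside, world axes, zero at the start; "wrist_torque": the same for the moment, N m; "grip_width": opening from 0.0 (shut) to 1.0 (fully open).
Only numpy, scipy, OpenCV 4.12 (cv2) and the standard library are available. Lean on these libraries where they do the work, as an engineer would, in place of code of your own. Each camera call takes 0.05 s, during which the arm holds its last target. There are 200 camera calls.

TASK

On the wooden binding jig, push the loose grey board square and flush into the corner of the two aluminium fences. Then take the upright black handle of the blue crank, turn the screw backward (anticlockwise from above) until it drops into its thread, without turning it forward before that drop, and then turn it forward (clockwise) one full turn. Finish while still gripping the handle, holding the started screw there; the board must stay flush, and the document bundle, paste jar and brass paperweight must be left alone.

Things in the scene. Friction and masses are not known exactly. Their poses are not given: they have to be found in the camera images.
- jig: Fixed binding jig, wooden base 225 x 310 x 18 mm on the table; its place and yaw vary. Origin on the table; in its frame (z up) the base spans x -120..+105, y -170..+140 mm. Aluminium fences, tops 38 mm above the table: far fence, inner face x = +85 mm (y -165..+60); side fence, inner face y = +50 mm (x -45..+85). The board flush in this corner has its centre at x +30, y -20 mm.
- corner (a point): Point where the inner faces of the two fences meet, at the top of the wooden base (18 mm above the table). Axes as the jig's; the board belongs on its -x, -y side.
- board_centre (a point): Centre of the loose grey board, 110 mm (its x) by 140 mm (its y) by 12 mm thick, about 0.3 kg, flat on the wooden base (its top 30 mm above the table). Its axes lie along its sides and should end parallel to the jig's. It starts 20 to 55 mm short of each fence, turned by up to 0.2 rad; it slides when its edges are pushed.
- screw_axis (a point): Fixed point on the upright screw axis, at the top of the brass threaded boss (diameter 40 mm, top 38 mm above the table), at jig x +20, y +78 mm, just outside the side fence. The screw carries a steel disc of 80 mm diameter and, above it, a blue crank arm.
- handle_centre (a point): Centre of the black upright crank handle: sleeve 18 mm across, 34 mm long, 50 mm from the axis, centre 95 mm above the table at the start. It spins on its pin and floats up to 16 mm up it: gripped at constant height and yaw it can be carried round while the screw sinks. The pin rises 36 mm above the sleeve's centre, the arm's top lies 27 mm below it: keep fingertips above the arm.
- screw (a joint): Screw angle, rad, growing clockwise from above (forward). Handle offset from the axis at angle a: 50 mm x (-cos a, +sin a) in the jig frame. Starts at 1.1 to 1.9 on the lip; past 2.4 undropped it cross-threads; drops at about 0.3 to -0.15, where a firm stop is. One full turn forward is 6.28, limit 7.18. Friction 0.03 N m; let go after a turn, a spring (0.012 N m/rad) unwinds it.
- screw_lift (a joint): How far the screw has sunk, m: 0 on the lip, about 0.006 just after the drop, then 0.006 more for each forward turn (0.012 after one turn). The screw weighs about 0.45 kg and sinks by itself.
- bundle_centre (a point): Centre of a bystander: tied bundle of cream papers 160 x 110 x 34 mm, to the left of the jig.
- jar_centre (a point): Centre of a bystander: white paste jar, 60 mm diameter, 65 mm tall, to the right of the jig.
- weight_centre (a point): Centre of a bystander: brass paperweight, 48 mm diameter, 40 mm tall, beyond the far fence.
Mind the look-alikes: they are no part of the job. Of the things like the part that bears board_centre, leave any that is red or turquoise; of the rest the smaller one is meant.

How it is judged:
By the outcome, as a careful person would: the job done as asked, in the order asked, and still so for the second after the job is handed in, while the arm keeps its last pose, push and grip.
It also fails if it takes over 72 s, if anything falls off the work surface, if the arm or the gripper's body presses on something with over 40 N, if the wrist force passes 120 N, or if a joint passes its speed limit or range.

## Working session

There is one attempt and no reset: what is moved stays moved. The work goes in short steps, Python scripts to look and compute and a shell command to move; the robot and the scene stay as the last step left them, time stands still between calls to the robot, and variables do not carry over. Pictures are saved under pics/ and viewed, about 8 in all and at most 12, crops included, and the job is handed in when it is done.

```bash
ls; mkdir -p pics; cat > h.py <<'E'
from plant import *
import numpy as np, cv2
from scipy.spatial.transform import Rotation as R
def Rq(q): return R.from_quat([q[1],q[2],q[3],q[0]])
def save(f,n): cv2.imwrite('pics/'+n,cv2.cvtColor(f['frame'],cv2.COLOR_RGB2BGR))
def cloud(f,s=None):
    h,w=f['range_z'].shape; fl=h/2/np.tan(np.radians(f['fovy'])/2)
    v,u=np.mgrid[:h,:w]; z=f['range_z'].astype(float)
    p=np.stack([(u-f['cx'])/fl*z,-(v-f['cy'])/fl*z,-z],-1).reshape(-1,3)
    if 'mount' in f:
        M=f['mount']; p=p@M[:3,:3].T+M[:3,3]; p=Rq(s['eef_rot']).apply(p)+np.array(s['eef_pos'])
    else:
        M=np.linalg.inv(f['camera_from_world']); p=p@M[:3,:3].T+M[:3,3]
    p=p.reshape(h,w,3); p[z<=0]=np.nan; return p
E
python3 - <<'E'
from h import *
s=sense(); print(s)
for c in('top','scene'):
    f=grab_frame(c); save(f,c+'0.png'); print({k:v for k,v in f.items() if k not in('frame','range_z')})
    np.savez(c+'0.npz',p=cloud(f),f=f['frame'])
    for q in('jig','board_centre','handle_centre','screw','bundle_centre','jar_centre','weight_centre'): print(c,q,[(np.round(d['bbox']),round(d['p'],2)) for d in search_frame(q,c)][:4])
E
```

```text
pics
{'t': 0.0, 'qpos': array([-1.19402393e+00,  3.14207449e-01, -4.80413502e-02,  1.21021166e+00,
       -2.19416301e-06,  1.57077944e+00]), 'dq': array([ 1.24627473e-03, -1.60574939e-03,  2.56769649e-04,  5.89691853e-04,
        2.34529342e-04,  5.82050653e-05]), 'joint_efforts': array([ 3.21812231e-04, -5.39588642e+01,  3.39748156e+01,  1.90200191e-02,
        6.19361501e-06, -1.15564501e-05]), 'eef_pos': array([ 220.54479629, -557.39069478,  230.46224393]), 'eef_rot': array([ 0.58512409, -0.58446384,  0.39799887, -0.39702483]), 'ft_force': array([ 0.06829618, -0.10982691, -0.06906254]), 'wrist_torque': array([ 0.04291569, -0.00868831,  0.03816876]), 'grip_width': 1.0046289851131094}
{'fovy': 50.066923792020155, 'cx': 319.8951976676528, 'cy': 236.500897420128, 'camera_from_world': array([[ 7.85209865e-02, -9.96910437e-01,  2.00871502e-03,
         2.79597584e+00],
       [ 9.73002776e-01,  7.70762511e-02,  2.17542751e-01,
        -5.64232865e+02],
       [-2.17025463e-01, -1.51271861e-02,  9.76048726e-01,
        -1.01461175e+03],
       [ 0.00000000e+00,  0.00000000e+00,  0.00000
[... 955 characters left out ...]
.85675995e-01,
        -1.56669707e+03],
       [ 0.00000000e+00,  0.00000000e+00,  0.00000000e+00,
         1.00000000e+00]])}
scene jig [(array([199., 228., 157., 155.]), 0.77)]
scene board_centre [(array([248., 146.,  78.,  53.]), 0.94), (array([405., 309.,  61.,  58.]), 0.9), (array([239., 293.,  74.,  65.]), 0.8), (array([ 75., 268., 108.,  63.]), 0.74)]
scene handle_centre [(array([320., 236.,   7.,  15.]), 0.59)]
scene screw [(array([294., 229.,  34.,  56.]), 0.93)]
scene bundle_centre [(array([308., 204.,  77.,  52.]), 0.58)]
scene jar_centre [(array([204., 371.,  36.,  43.]), 0.76), (array([200., 231., 151., 154.]), 0.21)]
scene weight_centre [(array([320., 342.,  20.,  21.]), 0.6)]
```

View pics/top0.png

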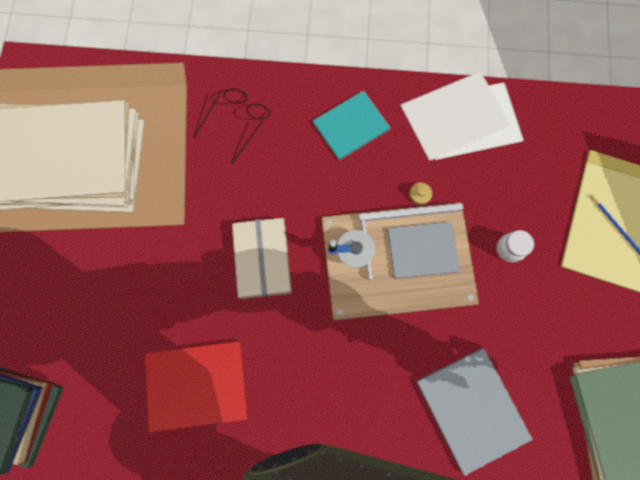

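View pics/scene0.png

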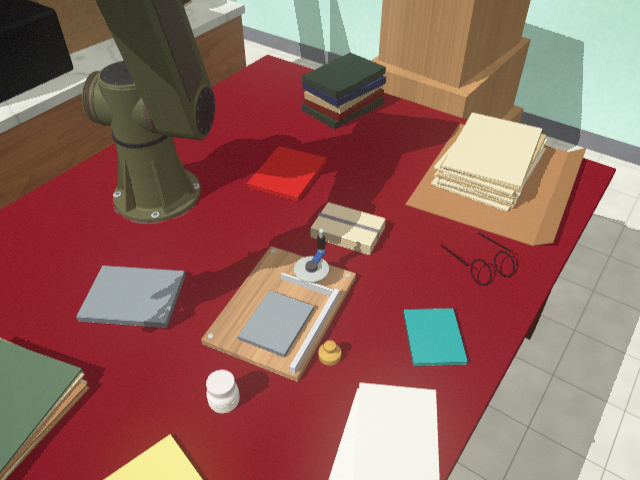

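The top view shows these board look-alikes:
- turquoise at (350,125)
- red at (196,387)
- large grey at (475,410), lying on the table
- small grey at (424,250), on the jig, which is the one meant

The crank handle is at about (333,245). I'll fit the poses next.

```bash
python3 - <<'E'
from h import *
for c,box,bb in(('top',(310,195,485,325),(384,215,466,284)),('scene',(195,225,360,390),(236,290,318,360))):
    d=np.load(c+'0.npz'); p=d['p']; f=d['f']
    m=np.zeros(p.shape[:2],bool); m[box[1]:box[3],box[0]:box[2]]=1
    hsv=cv2.cvtColor(f,cv2.COLOR_RGB2HSV)
    z=p[...,2]
    wood=m&(hsv[...,1]>60)&(hsv[...,0]<25)&(hsv[...,0]>6)&(z>8)&(z<28)
    mb=np.zeros_like(m); mb[bb[1]:bb[3],bb[0]:bb[2]]=1
    brd=mb&(hsv[...,1]<60)&(z>22)&(z<36)&(hsv[...,2]<190)
    n,l,st,_=cv2.connectedComponentsWithStats(brd.astype(np.uint8)); brd=l==1+st[1:,4].argmax()
    base=m&(z>9)&(z<60)
    for nm,k in(('wood',wood),('base',base),('board',brd)):
        q=p[k]; r=cv2.minAreaRect(q[:,:2].astype(np.float32)); print(c,nm,k.sum(),r,np.median(q[:,2]))
    fen=m&(hsv[...,1]<60)&(z>33)&(z<44); print('fence n',fen.sum())
    hd=m&(z>75); print('high',hd.sum(),p[hd].mean(0) if hd.any() else 0, np.percentile(p[hd],[5,95],axis=0))
    np.savez(c+'m.npz',wood=wood,brd=brd,fen=fen)
f=np.load('top0.npz')['f'][190:330,305:490]; g=np.load('scene0.npz')['f'][220:390,190:365]
a=cv2.resize(f,(800,600*0+int(140*800/185)),interpolation=2); 
b=cv2.resize(g,(580,563),interpolation=2)
im=np.zeros((563,1160,3),np.uint8); im[:int(140*580/185),:580]=cv2.resize(f,(580,int(140*580/185)),interpolation=2); im[:,580:]=b
im=cv2.resize(im,(800,388)); cv2.imwrite('pics/crop0.png',im[...,::-1])
E
```

```text
top wood 8954 ((549.5519409179688, -122.11930847167969), (254.92857360839844, 310.53997802734375), 10.715466499328613) 19.324747430417915
top base 14383 ((549.1416015625, -119.9508056640625), (254.92857360839844, 314.9539489746094), 10.715466499328613) 20.759514976231458
top board 3286 ((560.021484375, -176.42694091796875), (113.37001037597656, 144.36521911621094), 10.414599418640137) 31.496611318206305
fence n 1522
high 88 [533.4504314   20.69242309 115.20410903] [[527.90858029  13.37089493  87.0443595 ]
 [540.32639607  28.6334663  134.21874389]]
scene wood 7143 ((551.730712890625, -79.515625), (282.161865234375, 402.1841125488281), 10.70896053314209) 17.824857208398612
scene base 12582 ((526.4061889648438, -114.58798217773438), (292.76959228515625, 522.9868774414062), 24.880090713500977) 20.00966254548092
scene board 2844 ((556.186279296875, -176.02549743652344), (113.82770538330078, 149.3614959716797), 10.108541488647461) 30.11523211843189
fence n 1145
high 141 [536.99452478  13.79477532 104.66460357] [[528.55728786   8.3086698   80.19659156]
 [543.40772537  21.35872545 131.34555058]]
```

View pics/crop0.png

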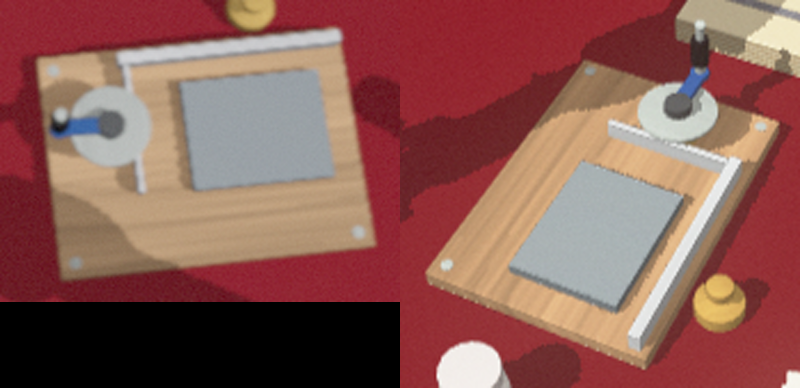

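The crop confirms the small grey board lying loose on the jig, the fence corner at its upper left, and the black handle to the left of the steel disc. Next I fit poses by intersecting pixel rays with the known height planes.

```bash
cat >> h.py <<'E'
def onplane(f,uv,z,s=None):
    uv=np.atleast_2d(uv).astype(float); fl=f['frame'].shape[0]/2/np.tan(np.radians(f['fovy'])/2)
    d=np.c_[(uv[:,0]-f['cx'])/fl,-(uv[:,1]-f['cy'])/fl,-np.ones(len(uv))]
    if 'mount' in f:
        M=f['mount']; r=Rq(s['eef_rot']); d=r.apply(d@M[:3,:3].T); o=r.apply(M[:3,3])+s['eef_pos']
    else:
        M=np.linalg.inv(f['camera_from_world']); d=d@M[:3,:3].T; o=M[:3,3]
    return o+d*((z-o[2])/d[:,2])[:,None]
E
python3 - <<'E'
from h import *
for c in('top','scene'):
    f=grab_frame(c); m=np.load(c+'m.npz')
    for nm,z in(('wood',18),('brd',30),('fen',38)):
        k=m[nm].astype(np.uint8); k=cv2.morphologyEx(k,cv2.MORPH_OPEN,np.ones((3,3))) if nm!='fen' else k
        v,u=np.nonzero(k); P=onplane(f,np.c_[u,v],z)[:,:2].astype(np.float32)
        if nm=='wood':
            n,l,st,_=cv2.connectedComponentsWithStats(k); 
        if nm!='fen': print(c,nm,cv2.minAreaRect(P))
        if nm=='fen':
            # far fence direction: try yaw, report percentiles
            for yaw in(.15,.18,.21):
                q=P@np.array([[np.cos(yaw),-np.sin(yaw)],[np.sin(yaw),np.cos(yaw)]])
                print(yaw,np.percentile(q,[1,50,99],axis=0).round(1).tolist())
s=sense(); print(Rq(s['eef_rot']).as_matrix().round(3).tolist(), s['t'])
f=grab_frame('wrist'); print({k:v for k,v in f.items() if k not in('frame','range_z')})
E
```

```text
top wood ((548.5894165039062, -121.82923889160156), (254.08511352539062, 310.0478210449219), 10.713940620422363)
top brd ((558.23291015625, -174.77957153320312), (111.45695495605469, 141.0882110595703), 10.562500953674316)
0.15 [[472.1, -343.5], [563.6, -243.5], [618.0, -128.9]]
0.18 [[464.9, -361.6], [556.1, -260.3], [608.6, -146.8]]
0.21 [[456.6, -379.5], [547.6, -276.9], [601.7, -162.8]]
scene wood ((553.4968872070312, -78.78759765625), (282.0130615234375, 411.9403381347656), 10.622237205505371)
scene brd ((558.8632202148438, -180.6468505859375), (112.9673080444336, 145.08644104003906), 10.466606140136719)
0.15 [[472.6, -436.1], [584.7, -200.9], [617.4, 81.7]]
0.18 [[468.0, -451.9], [582.0, -218.3], [607.5, 65.0]]
0.21 [[462.9, -467.4], [580.1, -235.5], [600.5, 48.2]]
[[0.368, 0.0, 0.93], [-0.93, -0.0, 0.368], [0.0, -1.0, 0.0]] 0.9
{'fovy': 61.92195036293885, 'cx': 321.38250072101584, 'cy': 234.34803034136291, 'mount': array([[ 9.99999874e-01,  2.41282419e-04,  4.39380457e-04,
        -1.08615495e+00],
       [ 3.45236516e-04,  3.03997685e-01, -9.52672708e-01,
        -1.42082136e+02],
       [-3.63433817e-04,  9.52672740e-01,  3.03997563e-01,
         7.61306440e+01],
       [ 0.00000000e+00,  0.00000000e+00,  0.00000000e+00,
         1.00000000e+00]])}
```

```bash
python3 -m handwheel '{"slide":[[-4,2,6],[-8,4,12],[-12,6,18],[-16,8,24],[-20,9,30],[-23,10,34],[-25,11,37.5],[-25,11,37.5],[-25,11,37.5],[-25,11,37.5]],"twist":[[0,0.03,0],[0,0.06,0],[0,0.1,0],[0,0.13,0],[0,0.16,0],[0,0.19,0],[0,0.19,0],[0,0.19,0],[0,0.19,0],[0,0.19,0]]}' 8
cat > st.py <<'E'
from h import *
O=np.array([538.9,-108.4]); A=.187
def J(p): d=np.array(p[:2])-O; c,s=np.cos(A),np.sin(A); return np.array([c*d[0]+s*d[1],-s*d[0]+c*d[1]])
def st():
    s=sense(); m=Rq(s['eef_rot']).as_matrix(); print('t',round(s['t'],2),'world',s['eef_pos'].round(1),'jig',J(s['eef_pos']).round(1),'z-az rel jig',round(np.arctan2(m[1,2],m[0,2])-A,3),'tilt',m[2].round(3),'F',s['ft_force'].round(1),'g',round(s['grip_width'],3),'q6',round(s['qpos'][5],2)); return s
E
python3 - <<'E'
from st import *
s=st(); f=grab_frame('wrist'); save(f,'w1.png'); np.savez('w1.npz',p=cloud(f,s),f=f['frame'])
E
```

```text
t: 1.78
eef_pos: [452.0, -223.7, 131.7]
eef_rot: [0.544, -0.544, 0.451, -0.452]
ft_force: [0.7, 0.1, -0.9]
grip_width: 0.937
t 1.78 world [ 452.  -223.7  131.7] jig [-106.8  -97.1] z-az rel jig -0.0 tilt [ 0.001 -1.     0.001] F [ 0.7  0.1 -0.9] g 0.937 q6 2.5
```

View pics/w1.png

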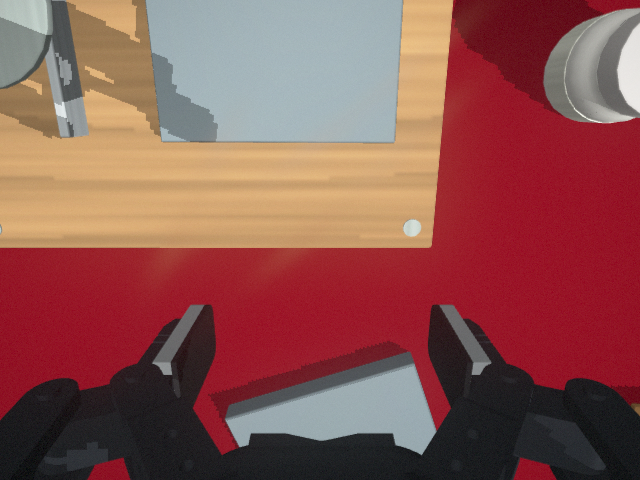

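Wrist view: the jig's near edge lies along row 247, its right corner at (432,247). The board's near edge runs from (162,142) to (394,142), parallel to the jig. The side fence is around (65,100). Next I refine the numbers from these pixels.

```bash
python3 - <<'E'
from st import *
s=sense(); f=grab_frame('wrist')
for n,uv,z in(('jig corner(-120,-170)',(432,247),18),('jig edge (-120)',(20,247),18),('jig right (-170)',(453,10),18),('board',(162,142),30),('board',(394,142),30),('board R',(402,5),30),('board L',(147,5),30),('fence inner end(-45,50)',(87,134),38)):
    p=onplane(f,uv,z,s)[0]; print(n,J(p).round(1))
E
```

```text
jig corner(-120,-170) [-116.  -164.7]
jig edge (-120) [-117.9  113.4]
jig right (-170) [  26. -164.]
board [-47.    4.5]
board [ -46.2 -133. ]
board R [  25.8 -133. ]
board L [25.2  4.3]
fence inner end(-45,50) [-42.1  43.7]
```

```bash
python3 -m handwheel '{"slide":[[-1,2,1],[-2,4,2],[-3,6,2.9],[-3,8,2.9],[-3,9.5,2.9],[-3,10.5,2.9],[-3,11.2,2.9],[-3,11.5,2.9],[-3,11.8,2.9],[-3,11.8,2.9]],"twist":[[0,0,0],[0,0,0],[0,0,0],[0,0,0],[0,0,0],[0,0,0],[0,0,0],[0,0,0],[0,0,0],[0,0,0]]}' 8
python3 - <<'E'
from st import *
s=st(); f=grab_frame('wrist'); save(f,'w2.png')
p=cloud(f,s); 
for u,v in((190,320),(195,305),(210,340),(450,320),(445,340),(320,330),(170,370)): print(u,v,J(p[v,u]).round(0),p[v,u,2].round(1))
E
```

```text
t: 2.72
eef_pos: [475.8, -185.7, 12.9]
eef_rot: [0.547, -0.545, 0.45, -0.449]
ft_force: [0.4, -0.2, -0.0]
grip_width: 0.936
t 2.72 world [ 475.8 -185.7   12.9] jig [-76.3 -64.2] z-az rel jig 0.007 tilt [-0.002 -1.     0.001] F [ 0.4 -0.2 -0. ] g 0.936 q6 2.57
190 320 [-68. -20.] 38.0
195 305 [-68. -19.] 27.7
210 340 [-80. -24.] 30.3
450 320 [ -67. -106.] 37.8
445 340 [nan nan] nan
320 330 [-83. -63.] 18.2
170 370 [-70. -21.] 60.8
```

View pics/w2.png

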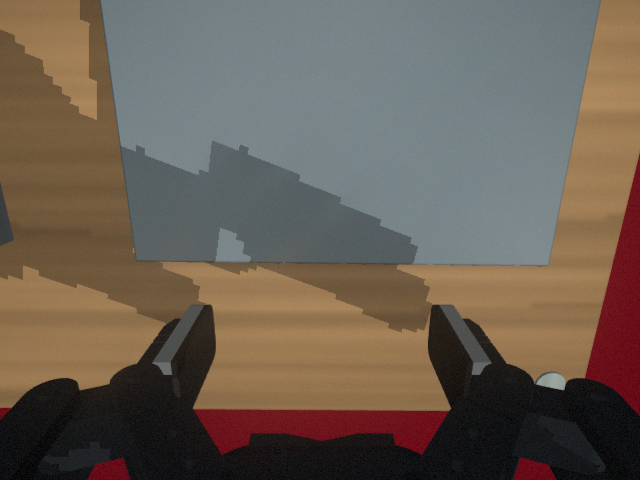

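```bash
python3 -m handwheel '{"slide":[[0,0,0.5],[0,0,1.0],[0,0,1.5],[0,0,1.9],[0,0,2.3],[0,0,2.7],[0,0,3.1],[0,0,3.4],[0,0,3.6],[0,0,3.6]],"twist":[[0,0,0],[0,0,0],[0,0,0],[0,0,0],[0,0,0],[0,0,0],[0,0,0],[0,0,0],[0,0,0],[0,0,0]]}'
python3 -c "
from st import *
st()"
```

```text
t: 3.6
eef_pos: [511.7, -178.5, 13.1]
eef_rot: [0.547, -0.545, 0.45, -0.449]
ft_force: [-3.3, -0.4, 1.9]
grip_width: 0.938
t 3.6 world [ 511.7 -178.5   13.1] jig [-39.8 -63.9] z-az rel jig 0.007 tilt [-0.002 -1.     0.001] F [-3.3 -0.4  1.9] g 0.938 q6 2.61
```

```bash
python3 -m handwheel '{"slide":[[0,0,0.1],[0,0,0.2],[0,0,0.3],[0,0,0.4],[0,0,0.5],[0,0,0.5]],"twist":[[0,0,0],[0,0,0],[0,0,0],[0,0,0],[0,0,0],[0,0,0]]}'
python3 -c "
from st import *
st()"
```

```text
t: 4.1
eef_pos: [514.5, -177.8, 12.9]
eef_rot: [-0.546, 0.546, -0.451, 0.448]
ft_force: [-10.4, -2.0, 6.9]
grip_width: 0.934
t 4.1 world [ 514.5 -177.8   12.9] jig [-36.9 -63.7] z-az rel jig 0.007 tilt [-0.002 -1.    -0.003] F [-10.4  -2.    6.9] g 0.934 q6 2.62
```

```bash
python3 -m handwheel '{"slide":[[0,0,-1],[0,0,-2],[0,-2,-2.5],[0,-4,-2.5],[0,-6,-2.5],[0,-8,-2.5],[0,-9,-2.5],[0,-9,-2.5]],"twist":[[0,0,0],[0,0,0],[0,0,0],[0,0,0],[0,0,0],[0,0,0],[0,0,0],[0,0,0]]}' 5
python3 - <<'E'
from st import *
s=st(); f=grab_frame('top')
print('jar top',J(onplane(f,(520,243),65)[0]),'base',J(onplane(f,(509,250),10)[0]))
E
```

```text
t: 4.77
eef_pos: [492.2, -183.5, 105.3]
eef_rot: [0.546, -0.545, 0.449, -0.45]
ft_force: [0.6, -0.3, 0.5]
grip_width: 0.585
t 4.77 world [ 492.2 -183.5  105.3] jig [-59.8 -65.1] z-az rel jig 0.006 tilt [ 0.    -1.     0.002] F [ 0.6 -0.3  0.5] g 0.585 q6 2.59
jar top [  -7.51477308 -264.7032797 ] base [ -11.24066193 -260.87249579]
```

```bash
python3 -m handwheel '{"slide":[[1,0,1],[2,0,2],[3,0,3],[4,0,4],[5,0,5],[6,0,6],[7,0,7],[8,0,8],[9,0,9],[9.3,0,9]],"twist":[[0,-0.12,0],[0,-0.24,0],[0,-0.36,0],[0,-0.48,0],[0,-0.6,0],[0,-0.72,0],[0,-0.84,0],[0,-0.96,0],[0,-1.08,0],[0,-1.2,0]]}'
python3 -m handwheel '{"slide":[[0,0,0],[0,0,0],[0,0,0],[0,0,0],[0,0,0]],"twist":[[0,-0.1,0],[0,-0.2,0],[0,-0.3,0],[0,-0.37,0],[0,-0.37,0]]}'
python3 -c "
from st import *
st()"
```

```text
t: 5.65
eef_pos: [598.6, -257.7, 101.4]
eef_rot: [0.705, -0.704, 0.061, -0.06]
ft_force: [-0.3, -0.6, 0.0]
grip_width: 0.588
t: 6.07
eef_pos: [597.7, -257.2, 99.2]
eef_rot: [0.705, -0.703, -0.07, 0.072]
ft_force: [-0.1, -0.4, -0.1]
grip_width: 0.587
t 6.07 world [ 597.7 -257.2   99.2] jig [  30.1 -157.1] z-az rel jig 1.584 tilt [-0.002 -1.     0.003] F [-0.1 -0.4 -0.1] g 0.587 q6 0.96
```

```bash
python3 -m handwheel '{"slide":[[0,2,-0.2],[0,4,-0.3],[0,5.5,-0.3],[0,6.8,-0.3],[0,7.5,-0.3],[0,7.8,-0.3],[0,8,-0.3],[0,8,-0.3]],"twist":[[0,0,0],[0,0,0],[0,0,0],[0,0,0],[0,0,0],[0,0,0],[0,0,0],[0,0,0]]}'
python3 - <<'E'
from st import *
s=st(); f=grab_frame('wrist'); save(f,'w3.png')
E
```

```text
t: 6.73
eef_pos: [598.3, -260.0, 19.3]
eef_rot: [0.705, -0.703, -0.07, 0.071]
ft_force: [-0.2, -0.6, 0.5]
grip_width: 0.583
t 6.73 world [ 598.3 -260.    19.3] jig [  30.2 -160. ] z-az rel jig 1.584 tilt [-0.002 -1.     0.003] F [-0.2 -0.6  0.5] g 0.583 q6 0.96
```

View pics/w3.png

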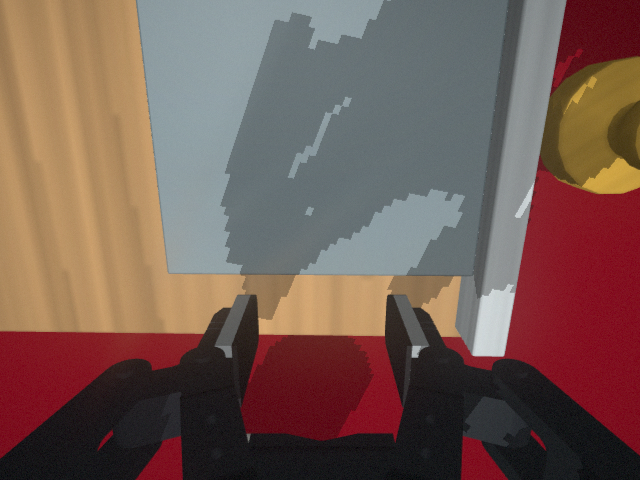

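The board now lies along the far fence, and both fingertips are behind its -y edge at row 273. Pushing +y'.

```bash
python3 -m handwheel '{"slide":[[0,0,0.5],[0,0,1.0],[0,0,1.5],[0,0,2.0],[0,0,2.5],[0,0,3],[0,0,3.5],[0,0,4],[0,0,4.5],[0,0,5]],"twist":[[0,0,0],[0,0,0],[0,0,0],[0,0,0],[0,0,0],[0,0,0],[0,0,0],[0,0,0],[0,0,0],[0,0,0]]}'
python3 -c "
from st import *
st()"
```

```text
t: 7.62
eef_pos: [589.3, -211.5, 20.7]
eef_rot: [0.704, -0.703, -0.07, 0.071]
ft_force: [0.8, -5.2, 4.9]
grip_width: 0.582
t 7.62 world [ 589.3 -211.5   20.7] jig [  30.4 -110.6] z-az rel jig 1.584 tilt [-0.    -1.     0.001] F [ 0.8 -5.2  4.9] g 0.582 q6 1.03
```

```bash
python3 -m handwheel '{"slide":[[0,0.05,0.2],[0,0.1,0.4],[0,0.1,0.6],[0,0.1,0.8],[0,0.1,1.0],[0,0.1,1.15],[0,0.1,1.15]],"twist":[[0,0,0],[0,0,0],[0,0,0],[0,0,0],[0,0,0],[0,0,0],[0,0,0]]}'
python3 -c "
from st import *
st()"
```

```text
t: 8.2
eef_pos: [587.2, -204.4, 20.0]
eef_rot: [-0.701, 0.706, 0.069, -0.07]
ft_force: [0.5, -16.1, 1.8]
grip_width: 0.586
t 8.2 world [ 587.2 -204.4   20. ] jig [  29.6 -103.3] z-az rel jig 1.581 tilt [-0.002 -1.    -0.008] F [  0.5 -16.1   1.8] g 0.586 q6 1.04
```

```bash
python3 -m handwheel '{"slide":[[0,0,-0.6],[0,0,-1.5],[0,-2,-2],[0,-5,-2],[0,-8,-2],[0,-11,-2],[0,-14,-2],[0,-14,-2],[0,-14,-2]],"twist":[[0,0,0],[0,0,0],[0,0,0],[0,0,0],[0,0,0],[0,0,0],[0,0,0],[0,0,0],[0,0,0]]}'
python3 - <<'E'
from st import *
s=st(); f=grab_frame('wrist'); save(f,'w4.png')
E
```

```text
t: 8.95
eef_pos: [592.2, -222.6, 161.5]
eef_rot: [-0.701, 0.706, 0.07, -0.069]
ft_force: [-0.2, -0.2, 0.4]
grip_width: 0.585
t 8.95 world [ 592.2 -222.6  161.5] jig [  31.1 -122.1] z-az rel jig 1.582 tilt [ 0.001 -1.    -0.007] F [-0.2 -0.2  0.4] g 0.585 q6 1.02
```

View pics/w4.png

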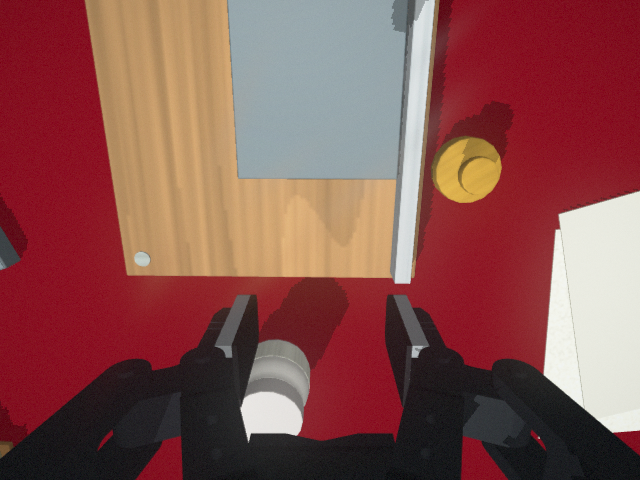

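The board lies along the far fence, but the side fence is out of view. I move over the corner to see it and the crank together.

```bash
python3 -m handwheel '{"slide":[[0,-2,2],[0,-4,4],[0,-6,7],[0,-6,10],[0,-6,12.5],[0,-6,14],[0,-6,14],[0,-6,14]],"twist":[[0,0,0],[0,0,0],[0,0,0],[0,0,0],[0,0,0],[0,0,0],[0,0,0],[0,0,0]]}'
python3 - <<'E'
from st import *
s=st(); f=grab_frame('wrist'); save(f,'w5.png'); np.savez('w5.npz',p=cloud(f,s))
E
```

```text
t: 9.67
eef_pos: [562.7, -84.2, 217.4]
eef_rot: [-0.701, 0.706, 0.069, -0.072]
ft_force: [-0.4, -0.3, 0.5]
grip_width: 0.583
t 9.67 world [562.7 -84.2 217.4] jig [27.9 19.4] z-az rel jig 1.583 tilt [-0.005 -1.    -0.006] F [-0.4 -0.3  0.5] g 0.583 q6 1.23
```

View pics/w5.png

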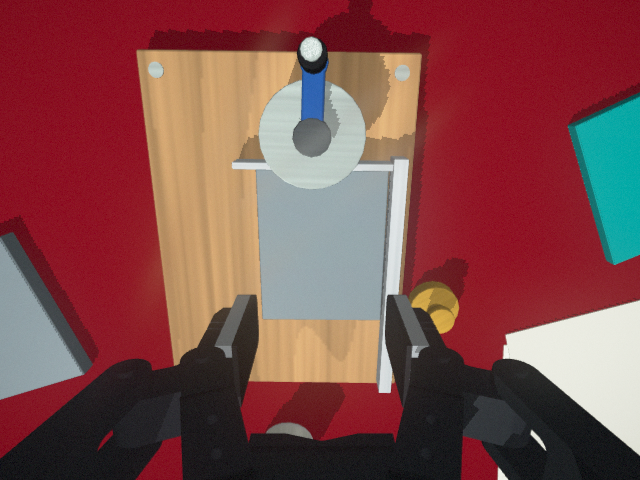

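```bash
python3 - <<'E'
from st import *
s=sense(); f=grab_frame('wrist'); g=cv2.cvtColor(f['frame'],cv2.COLOR_RGB2GRAY)
for n,uv,z in(('jig NL(-120,-170)',(175,381),18),('jig FL(-120,140)',(138,52),18),('jig FR(105,140)',(421,54),18),('board L top',(257.5,175),30),('board L bot',(264,319),30),('board R bot',(380,319.5),30),('far fence top inner near',(380,391),38),('far fence inner far',(394,170),38),('side fence inner L',(234,168),38)):
    print(n,J(onplane(f,uv,z,s)[0]).round(1))
p=np.load('w5.npz')['p']
P=p[30:80,295:335].reshape(-1,3); P=P[P[:,2]>80]; print('handle',len(P),J(np.median(P,0)).round(1),np.percentile(P[:,2],[5,50,95]))
T=P[P[:,2]>122]; print('pin top',len(T),J(T.mean(0)).round(1),T[:,2].mean())
D=p[80:190,258:368].reshape(-1,3); D=D[(D[:,2]>44)]; print('disc z',np.percentile(D[:,2],[5,25,50,75,95]))
H=p[130:145,300:325].reshape(-1,3); print('hub',J(np.nanmedian(H,0)),np.nanmedian(H[:,2]))
print('pin top plane', J(onplane(f,(311,47),131,s)[0]), 'hub', J(onplane(f,(312,137),np.nanmedian(H[:,2]),s)[0]))
cv2.imwrite('pics/w5c.png',cv2.resize(f['frame'][150:400,220:420,::-1],(480,600),interpolation=2))
E
```

```text
jig NL(-120,-170) [-121.9 -172.1]
jig FL(-120,140) [-119.4  135.3]
jig FR(105,140) [102.  136.1]
board L top [-27.6  41.8]
board L bot [-26.7 -92.5]
board R bot [ 81.1 -91.6]
far fence top inner near [  84.1 -165.1]
far fence inner far [83.4 48.5]
side fence inner L [-44.9  48.6]
handle 897 [ 19.5 124.2] [ 95.26892807 111.95101209 130.81330756]
pin top 431 [ 18.9 126.3] 129.83751409923823
disc z [54.71881279 55.48996712 56.11450138 57.19390953 68.05470476]
hub [18.00209743 76.69586988] 67.82581188340637
pin top plane [ 19.35171205 126.25780825] hub [18.36114552 75.79080709]
```

View pics/w5c.png

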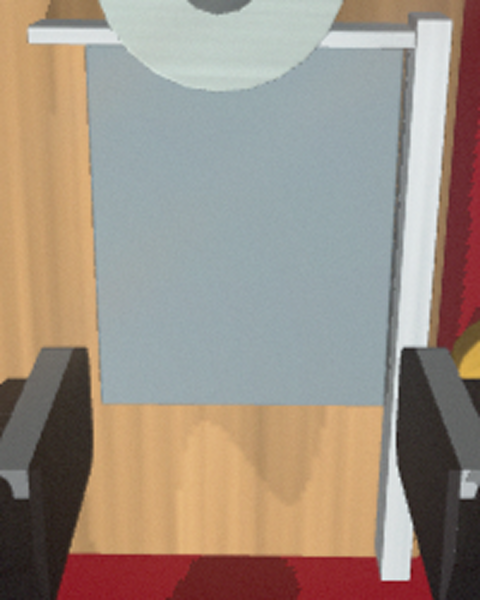

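A thin wood strip shows between the board and the far fence near the corner, around (400,70) in the crop. I'll press +x' again with both fingers.

```bash
python3 -m handwheel '{"slide":[[-1,1,-0.5],[-2,2,-1],[-3,3,-1.5],[-4,4,-2],[-5,5,-2.5],[-6,6,-3],[-7,7,-3.5],[-8,8,-4],[-9,9,-4.5],[-9.8,10,-4.9]],"twist":[[0,0.12,0],[0,0.24,0],[0,0.36,0],[0,0.48,0],[0,0.6,0],[0,0.72,0],[0,0.84,0],[0,0.96,0],[0,1.08,0],[0,1.2,0]]}' 8
python3 -m handwheel '{"slide":[[0,0,0],[0,0,0],[0,0,0],[0,0,0],[0,0,0]],"twist":[[0,0.1,0],[0,0.2,0],[0,0.3,0],[0,0.38,0],[0,0.38,0]]}'
python3 -c "
from st import *
st()"
```

```text
t: 10.6
eef_pos: [475.8, -155.0, 117.6]
eef_rot: [-0.616, 0.621, -0.342, 0.343]
ft_force: [-0.0, -0.7, -0.0]
grip_width: 0.935
t: 11.02
eef_pos: [475.6, -156.2, 117.2]
eef_rot: [-0.539, 0.545, -0.454, 0.455]
ft_force: [0.5, 0.5, 0.3]
grip_width: 0.935
t 11.02 world [ 475.6 -156.2  117.2] jig [-71.1 -35.2] z-az rel jig -0.011 tilt [ 0.006 -1.    -0.005] F [0.5 0.5 0.3] g 0.935 q6 2.65
```

```bash
python3 -m handwheel '{"slide":[[-0.5,2.5,0],[-0.5,5,0],[-0.5,7.5,0],[-0.5,9.2,0],[-0.5,10,0],[-0.5,10.4,0],[-0.5,10.4,0.7],[-0.5,10.4,1.4],[-0.5,10.4,2.1],[-0.5,10.4,2.6]],"twist":[[0,-0.012,0],[0,-0.012,0],[0,-0.012,0],[0,-0.012,0],[0,-0.012,0],[0,-0.012,0],[0,-0.012,0],[0,-0.012,0],[0,-0.012,0],[0,-0.012,0]]}'
python3 -m handwheel '{"slide":[[0,0,0.2],[0,0,0.4],[0,0,0.6],[0,0,0.8],[0,0,1],[0,0,1.1],[0,0,1.2],[0,0,1.2]],"twist":[[0,0,0],[0,0,0],[0,0,0],[0,0,0],[0,0,0],[0,0,0],[0,0,0],[0,0,0]]}'
python3 -c "
from st import *
st()"
```

```text
t: 11.85
eef_pos: [502.5, -147.7, 14.3]
eef_rot: [-0.543, 0.547, -0.449, 0.452]
ft_force: [-0.1, -0.8, -0.0]
grip_width: 0.941
t: 12.52
eef_pos: [508.9, -146.1, 13.7]
eef_rot: [-0.54, 0.549, -0.452, 0.45]
ft_force: [-14.7, -4.9, 10.8]
grip_width: 0.939
t 12.52 world [ 508.9 -146.1   13.7] jig [-36.5 -31.4] z-az rel jig 0.001 tilt [ 0.008 -1.    -0.012] F [-14.7  -4.9  10.8] g 0.939 q6 2.68
```

```bash
python3 -m handwheel '{"slide":[[0,0,0.5],[0,0,0.8],[0,0,0.8],[0,0,-0.5],[0,0,-1.5],[0,-2,-2.5],[0,-6,-3],[0,-10,-3],[0,-14,-2.5],[0,-18,-2]],"twist":[[0,0,0],[0,0,0],[0,0,0],[0,0,0],[0,0,0],[0,0,0],[0,0,0],[0,0,0],[0,0,0],[0,0,0]]}' 
python3 -m handwheel '{"slide":[[-1,0,2],[-3,-1,4],[-5,-2,6],[-5,-2,6],[-5,-2,6]],"twist":[[0,0,0],[0,0,0],[0,0,0],[0,0,0],[0,0,0]]}' 5
python3 - <<'E'
from st import *
s=st(); f=grab_frame('wrist'); save(f,'w6.png'); np.savez('w6.npz',p=cloud(f,s),f=f['frame'])
E
```

```text
t: 13.35
eef_pos: [490.6, -147.9, 196.0]
eef_rot: [-0.54, 0.549, -0.452, 0.451]
ft_force: [0.5, 0.1, -0.3]
grip_width: 0.935
t: 13.77
eef_pos: [541.6, -86.5, 215.5]
eef_rot: [-0.541, 0.549, -0.45, 0.451]
ft_force: [0.5, -0.3, -0.4]
grip_width: 0.586
t 13.77 world [541.6 -86.5 215.5] jig [ 6.7 21. ] z-az rel jig 0.002 tilt [ 0.008 -1.    -0.009] F [ 0.5 -0.3 -0.4] g 0.586 q6 2.8
```

View pics/w6.png

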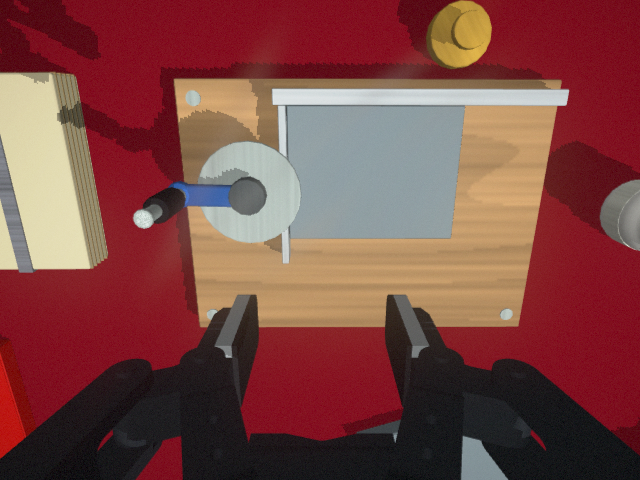

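The board looks flush on both fences: the far fence along row 105 and the side fence along col 287. The handle is at (150,215). I'll check that numerically while turning to the grasp yaw above the handle.

```bash
python3 - <<'E'
from st import *
s=sense(); f=grab_frame('wrist')
g=cv2.GaussianBlur(cv2.cvtColor(f['frame'],cv2.COLOR_RGB2HSV)[...,1].astype(float),(3,3),0)  # saturation: wood high, board low
def edge_v(u,v0,v1):
    c=g[v0:v1,u]; d=np.abs(np.diff(c)); return v0+.5+(d*np.arange(len(d))).sum()/d.sum() if 0 else v0+.5+d.argmax()
b=np.array([[u,edge_v(u,228,250)] for u in range(296,446,6)]); P=np.array([J(q) for q in onplane(f,b,30,s)])
k=np.polyfit(P[:,1],P[:,0],1); print('board near edge: slope',k[0],'x at y-20',np.polyval(k,-20))
b=np.array([[u,edge_v(u,318,335)] for u in range(260,380,6)]); P=np.array([J(q) for q in onplane(f,b,18,s)])
k=np.polyfit(P[:,1],P[:,0],1); print('jig near edge: slope',k[0],'x at y-20',np.polyval(k,-20))
b=np.array([[u,edge_v(u,100,112)] for u in range(296,460,6)]);P=np.array([J(q) for q in onplane(f,b,30,s)]); print('far side board/fence boundary x (z30)',P[:,0].round(1))
p=np.load('w6.npz')['p']; q=p[200:235,130:165].reshape(-1,3); q=q[q[:,2]>122]; print('pin',J(q.mean(0)).round(1)); print('bundle edge',J(p[200,95]),p[200,95,2])
E
python3 -m handwheel '{"slide":[[-1,0,0.1],[-2,0,0.2],[-3,0,0.4],[-4,0,0.5],[-5,0,0.7],[-6,0,0.8],[-7,0,1],[-8,0,1.1],[-9,0,1.2],[-10.6,0,1.3]],"twist":[[0,-0.12,0],[0,-0.24,0],[0,-0.36,0],[0,-0.48,0],[0,-0.6,0],[0,-0.72,0],[0,-0.84,0],[0,-0.96,0],[0,-1.08,0],[0,-1.2,0]]}' 5
python3 -m handwheel '{"slide":[[0,0,0],[0,0,0],[0,0,0],[0,0,0],[0,0,0]],"twist":[[0,-0.1,0],[0,-0.2,0],[0,-0.3,0],[0,-0.37,0],[0,-0.37,0]]}'
python3 -c "
from st import *
s=st(); f=grab_frame('wrist'); p=cloud(f,s).reshape(-1,3); d=np.array([J(x) for x in p]); k=(p[:,2]>122)&(p[:,2]<136)&(np.hypot(d[:,0]-20,d[:,1]-127)<15); print(k.sum(), d[k].mean(0), p[k,2].mean())
k=(p[:,2]>85)&(p[:,2]<110)&(np.hypot(d[:,0]-20,d[:,1]-127)<20); print(k.sum(), d[k].mean(0))"
```

```text
board near edge: slope 0.0016033615661940903 x at y-20 -26.90283444513744
jig near edge: slope 0.0035581258700050637 x at y-20 -121.4301834280475
far side board/fence boundary x (z30) [81.9 82.6 82.6 82.6 82.6 82.6 82.6 82.6 82.6 81.9 81.9 81.9 82.7 81.9
 81.9 81.9 81.9 81.9 82.7 82.7 82.7 82.7 82.7 82.  82.  82.  82.  82. ]
pin [ 19.3 125.6]
bundle edge [  1.01666536 222.46794136] 6.378827783987049
t: 14.7
eef_pos: [532.2, 17.7, 213.0]
eef_rot: [-0.7, 0.708, -0.067, 0.06]
ft_force: [0.5, 0.1, -0.2]
grip_width: 0.584
t: 15.12
eef_pos: [531.3, 16.7, 212.4]
eef_rot: [-0.701, 0.707, 0.063, -0.072]
ft_force: [0.1, 0.6, -0.1]
grip_width: 0.579
t 15.12 world [531.3  16.7 212.4] jig [ 15.8 124.3] z-az rel jig 1.574 tilt [-0.014 -1.    -0.008] F [ 0.1  0.6 -0.1] g 0.579 q6 1.42
305 [ 18.79190163 126.87372917] 129.59964946695882
310 [ 18.51438404 132.61998379]
```

```bash
python3 -m handwheel '{"slide":[[0.4,2.5,0.3],[0.45,5,0.3],[0.5,7.5,0.35],[0.54,9.5,0.38],[0.54,11,0.38],[0.54,12.2,0.38],[0.54,13,0.38],[0.54,13.4,0.38],[0.54,13.6,0.38],[0.54,13.6,0.38]],"twist":[[0.008,0,-0.014],[0.008,0,-0.014],[0.008,0,-0.014],[0.008,0,-0.014],[0.008,0,-0.014],[0.008,0,-0.014],[0.008,0,-0.014],[0.008,0,-0.014],[0.008,0,-0.014],[0.008,0,-0.014]]}'
python3 - <<'E'
from st import *
s=st(); f=grab_frame('wrist'); save(f,'w7.png')
E
```

```text
t: 16.0
eef_pos: [534.4, 20.0, 76.4]
eef_rot: [0.704, -0.704, -0.066, 0.065]
ft_force: [0.2, -0.7, -0.5]
grip_width: 0.586
t 16.0 world [534.4  20.   76.4] jig [ 19.5 127. ] z-az rel jig 1.57 tilt [ 0.001 -1.     0.   ] F [ 0.2 -0.7 -0.5] g 0.586 q6 1.42
```

View pics/w7.png

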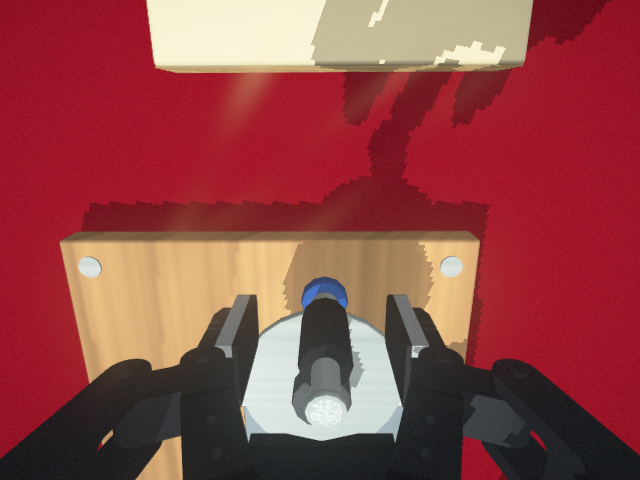

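The handle stands upright between the pads at about col 324, against a jaw middle of about col 322. Closing will nudge it slightly backward, which is the safe direction.

```bash
python3 -m handwheel '{"slide":[[-0.1,0,0],[-0.1,0,0],[-0.1,0,0],[-0.1,0,0],[-0.1,0,0],[-0.1,0,0],[-0.1,0,0],[-0.1,0,0]],"twist":[[0,0,0],[0,0,0],[0,0,0],[0,0,0],[0,0,0],[0,0,0],[0,0,0],[0,0,0]]}' 0
python3 -c "
from st import *
s=st(); print(s['joint_efforts'].round(2), s['wrist_torque'].round(2))"
```

```text
t: 16.72
eef_pos: [534.2, 19.9, 77.4]
eef_rot: [0.704, -0.704, -0.067, 0.065]
ft_force: [-0.8, -0.3, 6.4]
grip_width: 0.19
t 16.72 world [534.2  19.9  77.4] jig [ 19.2 126.9] z-az rel jig 1.57 tilt [ 0.002 -1.     0.   ] F [-0.8 -0.3  6.4] g 0.19 q6 1.42
[ 1.000e-02 -4.571e+01  2.779e+01 -5.200e-01  2.000e-02 -0.000e+00] [-0.07  0.24  0.03]
```

```bash
python3 -m handwheel '{"slide":[[-0.6,-0.1,-0.04],[-1.34,-0.1,-0.18],[-2.04,-0.1,-0.44],[-2.7,-0.1,-0.79],[-3.3,-0.1,-1.24],[-3.82,-0.1,-1.78],[-4.26,-0.1,-2.39],[-4.5,-0.1,-2.83],[-4.7,-0.1,-3.29],[-4.7,-0.1,-3.29]],"twist":[[0,0,0],[0,0,0],[0,0,0],[0,0,0],[0,0,0],[0,0,0],[0,0,0],[0,0,0],[0,0,0],[0,0,0]]}'
cat >> st.py <<'E'
C=np.array([19.2,76.9])
def hs():
    s=st(); d=J(s['eef_pos'])-C; print('a',round(np.arctan2(d[1],-d[0]),3),'r',np.hypot(*d).round(1)); c,k=np.cos(A),np.sin(A); F=s['ft_force']; print('F jig',round(c*F[0]+k*F[1],1),round(-k*F[0]+c*F[1],1)); return s
E
python3 -c "
from st import *
hs(); f=grab_frame('wrist'); save(f,'w8.png')"
```

```text
t: 17.55
eef_pos: [494.0, -22.6, 78.4]
eef_rot: [-0.704, 0.704, 0.066, -0.065]
ft_force: [2.1, -3.1, -0.5]
grip_width: 0.194
t 17.55 world [494.  -22.6  78.4] jig [-28.1  92.7] z-az rel jig 1.569 tilt [ 0.002 -1.    -0.001] F [ 2.1 -3.1 -0.5] g 0.194 q6 1.34
a 0.321 r 49.9
F jig 1.5 -3.4
```

```bash
cat >> st.py <<'E'
def pin(n=None):
    s=hs(); f=grab_frame('wrist'); p=cloud(f,s).reshape(-1,3); e=s['eef_pos']; k=(p[:,2]>105)&(p[:,2]<140)&(np.hypot(p[:,0]-e[0],p[:,1]-e[1])<9)
    print('pin top z',k.sum(),np.percentile(p[k,2],[50,80,95]).round(1) if k.any() else None)
    d=np.array([J(x)-C for x in p]); k=(np.hypot(d[:,0],d[:,1])<38)&(p[:,2]>35)&(p[:,2]<62); print('disc z',k.sum(),np.median(p[k,2]).round(2))
    if n: save(f,n)
    return f
E
python3 -c "
from st import *
pin()"
python3 -m handwheel '{"slide":[[-0.05,0,-0.16],[-0.1,0,-0.33],[-0.14,0,-0.5],[-0.17,0,-0.68],[-0.2,0,-0.87],[-0.23,0,-1.07],[-0.25,0,-1.27],[-0.25,0,-1.47],[-0.25,0,-1.65],[-0.25,0,-1.82]],"twist":[[0,0,0],[0,0,0],[0,0,0],[0,0,0],[0,0,0],[0,0,0],[0,0,0],[0,0,0],[0,0,0],[0,0,0]]}'
python3 -c "
from st import *
pin()"
```

```text
t 17.6 world [494.1 -22.3  78.3] jig [-28.  93.] z-az rel jig 1.569 tilt [ 0.002 -1.    -0.001] F [ 3.3 -2.5 -0.2] g 0.186 q6 1.34
a 0.328 r 49.9
F jig 2.8 -3.1
pin top z 3708 [118.6 129.3 130. ]
disc z 9692 55.53
t: 18.48
eef_pos: [494.9, -40.4, 78.3]
eef_rot: [-0.704, 0.704, 0.066, -0.065]
ft_force: [2.3, 1.4, 0.6]
grip_width: 0.186
t 18.48 world [494.9 -40.4  78.3] jig [-30.6  75. ] z-az rel jig 1.569 tilt [ 0.002 -1.    -0.001] F [2.3 1.4 0.6] g 0.186 q6 1.3
a -0.038 r 49.8
F jig 2.5 1.0
pin top z 3177 [115.5 123.8 124.4]
disc z 17267 50.16
```

The pin and disc both fell about 5.5 mm (disc 55.5 to 50.2), so the screw has dropped at about -0.04 rad. Now forward, a quarter turn per call.

```bash
python3 -m handwheel '{"slide":[[0.03,0,0.8],[0.19,0,1.58],[0.47,0,2.33],[0.87,0,3.02],[1.41,0,3.68],[2.01,0,4.21],[2.68,0,4.63],[3.42,0,4.95],[4.2,0,5.14],[4.99,0,5.2]],"twist":[[0,0,0],[0,0,0],[0,0,0],[0,0,0],[0,0,0],[0,0,0],[0,0,0],[0,0,0],[0,0,0],[0,0,0]]}'
python3 -c "
from st import *
hs()"
```

```text
t: 19.37
eef_pos: [534.0, 20.0, 77.7]
eef_rot: [-0.704, 0.704, 0.065, -0.066]
ft_force: [-1.5, -4.8, -0.7]
grip_width: 0.19
t 19.37 world [534.   20.   77.7] jig [ 19. 127.] z-az rel jig 1.569 tilt [-0.001 -1.    -0.001] F [-1.5 -4.8 -0.7] g 0.19 q6 1.42
a 1.568 r 50.1
F jig -2.4 -4.4
```

```bash
python3 -m handwheel '{"slide":[[0.78,-0.05,-0.1],[1.55,-0.05,-0.28],[2.27,-0.05,-0.58],[2.94,-0.05,-1.0],[3.54,-0.05,-1.51],[4.05,-0.05,-2.11],[4.46,-0.05,-2.78],[4.76,-0.05,-3.5],[4.94,-0.05,-4.27],[5.0,-0.05,-5.05]],"twist":[[0,0,0],[0,0,0],[0,0,0],[0,0,0],[0,0,0],[0,0,0],[0,0,0],[0,0,0],[0,0,0],[0,0,0]]}'
python3 -c "
from st import *
hs()"
```

```text
t: 20.2
eef_pos: [593.0, -20.9, 78.3]
eef_rot: [-0.704, 0.704, 0.066, -0.065]
ft_force: [-2.1, 2.7, -0.1]
grip_width: 0.192
t 20.2 world [593.  -20.9  78.3] jig [69.5 75.9] z-az rel jig 1.569 tilt [-0. -1. -0.] F [-2.1  2.7 -0.1] g 0.192 q6 1.35
a -3.121 r 50.3
F jig -1.5 3.0
```

```bash
python3 -m handwheel '{"slide":[[-0.09,0,-0.74],[-0.27,0,-1.47],[-0.57,0,-2.19],[-0.98,0,-2.86],[-1.49,0,-3.45],[-2.09,0,-3.96],[-2.76,0,-4.37],[-3.48,0,-4.66],[-4.25,0,-4.84],[-5.03,0,-4.9]],"twist":[[0,0,0],[0,0,0],[0,0,0],[0,0,0],[0,0,0],[0,0,0],[0,0,0],[0,0,0],[0,0,0],[0,0,0]]}'
python3 -c "
from st import *
hs()"
```

```text
t: 21.03
eef_pos: [553.0, -78.6, 78.8]
eef_rot: [-0.704, 0.704, 0.066, -0.065]
ft_force: [1.8, 6.8, -0.1]
grip_width: 0.191
t 21.03 world [553.  -78.6  78.8] jig [19.4 26.7] z-az rel jig 1.569 tilt [ 0.002 -1.    -0.   ] F [ 1.8  6.8 -0.1] g 0.191 q6 1.24
a -1.574 r 50.2
F jig 3.1 6.3
```

```bash
python3 -m handwheel '{"slide":[[-0.82,0.05,0.1],[-1.61,0.05,0.3],[-2.36,0.05,0.62],[-3.05,0.05,1.06],[-3.66,0.05,1.6],[-4.16,0.05,2.24],[-4.56,0.05,2.95],[-4.83,0.05,3.72],[-4.98,0.05,4.53],[-4.99,0.05,5.35]],"twist":[[0,0,0],[0,0,0],[0,0,0],[0,0,0],[0,0,0],[0,0,0],[0,0,0],[0,0,0],[0,0,0],[0,0,0]]}'
python3 -c "
from st import *
pin('w9.png'); f=grab_frame('top'); save(f,'t9.png')"
```

```text
t: 21.87
eef_pos: [494.0, -35.7, 78.5]
eef_rot: [-0.703, 0.705, 0.066, -0.064]
ft_force: [4.7, -4.1, -1.4]
grip_width: 0.194
t 21.87 world [494.  -35.7  78.5] jig [-30.6  79.8] z-az rel jig 1.569 tilt [ 0.003 -1.    -0.003] F [ 4.7 -4.1 -1.4] g 0.194 q6 1.32
a 0.058 r 49.9
F jig 3.8 -4.9
pin top z 2616 [115.  117.7 118.6]
disc z 16678 43.94
```

View pics/w9.png

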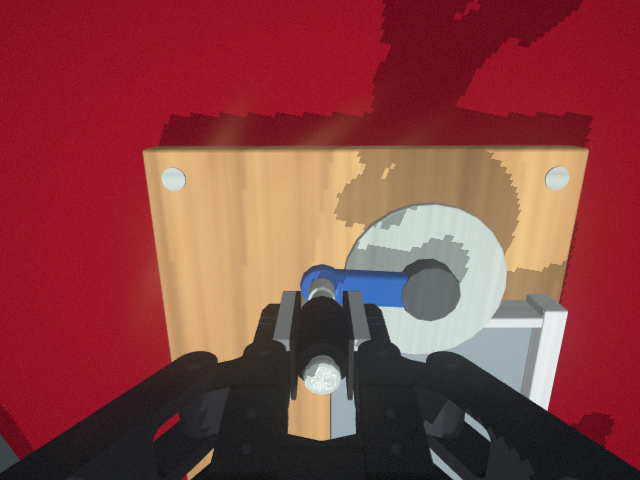

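The handle is still gripped, the sleeve is up on the pin, and the disc is at 43.9 mm. That is 11.6 mm below the start, which matches one full turn. A small settling nudge forward, then a numeric board check.

```bash
python3 -m handwheel '{"slide":[[0,0,0.1],[0,0,0.1],[0,0,0.1],[0,0,0.1]],"twist":[[0,0,0],[0,0,0],[0,0,0],[0,0,0]]}'
python3 - <<'E'
from st import *
pin()
f=grab_frame('scene'); p=cloud(f); hsv=cv2.cvtColor(f['frame'],cv2.COLOR_RGB2HSV); z=p[...,2]
k=((hsv[...,1]<60)&(z>24)&(z<34)).astype(np.uint8); k[:225]=0; k[390:]=0; k[:,:195]=0; k[:,360:]=0
k=cv2.morphologyEx(k,cv2.MORPH_OPEN,np.ones((3,3))); n,l,st_,_=cv2.connectedComponentsWithStats(k); i=1+st_[1:,4].argmax()
v,u=np.nonzero(l==i); P=onplane(f,np.c_[u,v],30); r=cv2.minAreaRect(P[:,:2].astype(np.float32)); print(r,'centre jig',J(r[0]))
for q in('jar_centre','weight_centre','bundle_centre'): print(q,[(np.round(d['bbox']),round(d['p'],2)) for d in search_frame(q,'scene')][:1])
E
```

```text
t: 22.3
eef_pos: [493.7, -32.9, 78.2]
eef_rot: [0.704, -0.704, -0.067, 0.065]
ft_force: [3.3, 0.4, -0.2]
grip_width: 0.187
t 22.3 world [493.7 -32.9  78.2] jig [-30.3  82.6] z-az rel jig 1.571 tilt [ 0.002 -1.     0.001] F [ 3.3  0.4 -0.2] g 0.187 q6 1.32
a 0.114 r 49.9
F jig 3.4 -0.2
pin top z 2613 [115.  117.7 118.7]
disc z 16113 43.95
((565.99951171875, -126.72603607177734), (115.56859588623047, 149.694091796875), 11.601576805114746) centre jig [ 23.22003876 -23.04467256]
jar_centre [(array([204., 369.,  36.,  44.]), 0.61)]
weight_centre [(array([317., 343.,  25.,  19.]), 0.82)]
bundle_centre [(array([312., 205.,  74.,  51.]), 0.98)]
```

The scene-camera rectangle is oversized (116 x 150 mm), so it's contaminated. I'll cross-check the board's near edge numerically.

```bash
python3 - <<'E'
from st import *
s=sense(); f=grab_frame('wrist'); h=cv2.cvtColor(f['frame'],cv2.COLOR_RGB2HSV)[...,1].astype(int)
for v in(405,415,425): 
    r=h[v,300:350]; e=300.5+np.abs(np.diff(r)).argmax(); print('wrist',v,e,J(onplane(f,(e,v),30,s)[0]).round(1),r[::4])
for c in('scene','top'):
    f=grab_frame(c); hh=cv2.cvtColor(f['frame'],cv2.COLOR_RGB2HSV); M=f['camera_from_world']; fl=240/np.tan(np.radians(f['fovy'])/2)
    for yy in(-80,-60,-40,-20,0):   # saturation profile across the near (-x) edge, and across -y edge
        row=[]
        for xx in range(-36,-15,2):
            w=O+[np.cos(A)*xx-np.sin(A)*yy,np.sin(A)*xx+np.cos(A)*yy]; q=M@[*w,30,1]; row.append(int(hh[int(round(f['cy']-fl*q[1]/-q[2])),int(round(f['cx']+fl*q[0]/-q[2])),1]))
        print(c,'y',yy,'x -36..-16',row)
    for xx in(0,30,60):
        row=[]
        for yy in range(-104,-77,3):
            w=O+[np.cos(A)*xx-np.sin(A)*yy,np.sin(A)*xx+np.cos(A)*yy]; q=M@[*w,30,1]; row.append(int(hh[int(round(f['cy']-fl*q[1]/-q[2])),int(round(f['cx']+fl*q[0]/-q[2])),1]))
        print(c,'x',xx,'y -104..-80',row)
E
```

```text
wrist 405 328.5 [-28.   -3.1] [115 114 115 115 111 113 111 111  28  33  33  35  32]
wrist 415 328.5 [-28.  -10.2] [117 116 116 117 111 110 112 107  32  31  31  29  31]
wrist 425 328.5 [-28.  -17.4] [115 114 116 115 115 109 112 112  32  32  32  34  30]
scene y -80 x -36..-16 [106, 106, 108, 105, 95, 16, 13, 13, 14, 13, 15]
scene y -60 x -36..-16 [105, 106, 103, 105, 93, 17, 13, 14, 15, 15, 14]
scene y -40 x -36..-16 [105, 106, 107, 104, 68, 11, 13, 13, 14, 11, 13]
scene y -20 x -36..-16 [105, 106, 106, 106, 67, 10, 17, 13, 14, 14, 15]
scene y 0 x -36..-16 [105, 102, 105, 105, 73, 17, 14, 16, 16, 16, 13]
scene x 0 y -104..-80 [104, 103, 34, 8, 10, 14, 11, 13, 11]
scene x 30 y -104..-80 [106, 103, 4, 8, 14, 14, 13, 13, 16]
scene x 60 y -104..-80 [105, 64, 4, 4, 18, 14, 14, 16, 14]
top y -80 x -36..-16 [64, 78, 83, 90, 83, 71, 66, 59, 64, 60, 67]
top y -60 x -36..-16 [64, 63, 67, 74, 63, 63, 71, 70, 65, 72, 66]
top y -40 x -36..-16 [59, 78, 70, 65, 74, 68, 75, 71, 73, 70, 71]
top y -20 x -36..-16 [69, 71, 67, 66, 70, 64, 68, 63, 69, 69, 72]
top y 0 x -36..-16 [69, 75, 70, 61, 67, 64, 65, 69, 66, 71, 68]
top x 0 y -104..-80 [84, 84, 87, 84, 87, 71, 64, 65, 70]
top x 30 y -104..-80 [87, 76, 61, 67, 68, 62, 66, 64, 66]
top x 60 y -104..-80 [64, 66, 70, 70, 68, 68, 68, 66, 78]
```

```bash
python3 -c "
from st import *
print(hand_in()); hs()"
```

```text
the job is handed in; nothing more can be done
None
the job is handed in; nothing more can be done
```

The job is handed in at about 22 s of the 72 s allowed, with the gripper still holding the handle; no verdict was reported.

**What I did**
- I pushed the small grey board to the far fence, then the side fence, then the far fence again, because a thin gap had shown near the corner.
- I gripped the handle and turned it backward about 1.6 rad until the screw dropped. The disc fell from 55.5 to 50.2 mm at a screw angle of about -0.04.
- I then turned it forward to about 6.40 rad, one full turn plus a little.

**Last checks**
- **Screw:** the disc was at 43.95 mm, 11.6 mm of total sink against the 12 mm expected.
- **Forces:** the last arm readings were a few newtons, and the highest I read at any pause was about 18 N, during a board press.
- **Bystanders:** the scene-camera boxes for the bundle, jar and paperweight had moved only a few pixels from the start.

**Checks that disagreed**
- **Board position:** the first scene-camera fit put the board centre 7 mm off in x and 3 mm off in y. That fit was unreliable, because its rectangle came out larger than the board.
- **Board edges:** the edge nearer the robot read parallel to the jig and 2.5 to 3 mm short of flush. The wrist camera gave 94.5 mm from that edge to the base edge right after the last press, against 95 mm when flush. Nothing touched the board afterwards, so I take it as flush. The side-fence seat rests on the 16 N push contact and the pictures.

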